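# Point out the wrong ornament in an inked forme, then its replacement

### The job

The forme in the iron chase is inked and wet, so touch nothing. Show the apprentice what to swap: point at the ornament that does not belong in the row, the disc among the diamonds, holding your fingertips still about 3 cm straight above the middle of it for two seconds, then point in the same way at the clean diamond on the galley that has to replace it, and finish while still pointing there. Come down to each of the two from above, and do not come down over any of the other blocks.

Things in the scene. Friction and masses are not known exactly. Their poses are not given: they have to be found in the camera images.
- chase: Dark iron frame lying flat on the stone, 197 x 286 mm outside, bars 16 mm wide, 19 mm high. Origin: centre of its underside; y along its long side, z up. In it wooden furniture and steel quoins (16 mm high) lock a row, along y, of four square ornament blocks 48 mm apart between two thin rules. All faces carry wet red ink, 23 mm above the stone. All fixed.
- galley: Low bright metal tray, 220 (x) x 150 (y) mm, walls 16 mm high on three sides, open at the end nearest the robot, fixed. Origin: centre of its underside; z up. Four loose clean spare ornament blocks lie flat on its 2 mm floor, at least 60 mm apart centre to centre.
- set_disc_face (a point): The wrong ornament: the one red (inked) solid disc, 33 mm across, among the diamonds in the forme. Fixed wooden block 42 x 42 mm, 23.3 mm high; this point is the centre of its upward printing face, z up. It may be in any of the four places of the row.
- set_diamond_a_face (a point): One of the three red (inked) diamonds in the forme, 35 mm corner to corner, rightly set. Fixed wooden block 42 x 42 mm, 23.3 mm high; this point is the centre of its upward printing face, z up.
- set_diamond_b_face (a point): One of the three red (inked) diamonds in the forme, 35 mm corner to corner, rightly set. Fixed wooden block 42 x 42 mm, 23.3 mm high; this point is the centre of its upward printing face, z up.
- set_diamond_c_face (a point): One of the three red (inked) diamonds in the forme, 35 mm corner to corner, rightly set. Fixed wooden block 42 x 42 mm, 23.3 mm high; this point is the centre of its upward printing face, z up.
- spare_diamond_face (a point): Spare on the galley with a clean (not inked) dark brown diamond, 35 mm corner to corner: the replacement to be pointed at. Loose wooden block 42 x 42 mm, 23.3 mm high; this point is the centre of its upward printing face, z up. It may lie in any of the four places and be turned a little.
- spare_disc_face (a point): Spare on the galley with a clean (not inked) dark brown solid disc, 33 mm across: not wanted. Loose wooden block 42 x 42 mm, 23.3 mm high; this point is the centre of its upward printing face, z up. It may lie in any of the four places and be turned a little.
- spare_ring_face (a point): Spare on the galley with a clean (not inked) dark brown ring, 35 mm outside, 20 mm hole: not wanted. Loose wooden block 42 x 42 mm, 23.3 mm high; this point is the centre of its upward printing face, z up. It may lie in any of the four places and be turned a little.
- spare_cross_face (a point): Spare on the galley with a clean (not inked) dark brown upright cross, 34 mm: not wanted. Loose wooden block 42 x 42 mm, 23.3 mm high; this point is the centre of its upward printing face, z up. It may lie in any of the four places and be turned a little.
- ink_tin: Closed round metal ink tin with a red band, 92 mm across, 62 mm high, loose, on the far side of the work. Origin: centre of its underside.
- brayer: Hand roller lying on the stone, black roller 44 mm thick and 110 mm long with a steel fork and wooden handle, 180 mm long in all, at most 46 mm high, loose, on the far side. Origin: on the stone under the roller's middle.
- planer: Maple planing block with a leather sole, 85 x 140 x 50 mm, loose, on the far side. Origin: centre of its underside.
- quoin_key: T-shaped steel quoin key lying on the stone, 105 mm long, 84 mm over the T, 14 mm high, loose, left of the work. Origin: on the stone under the shaft's middle.
Things that resemble listed ones, but are neither listed nor needed, are in the scene too. What is shaped like the part that bears spare_diamond_face but blue or green is not meant.

How it is judged:
On the way, in this order (a step that is already met when the one before it is completed fails the run):
1. the fingers dwell just above the red disc in the forme (horizontal distance between the grasp point and set_disc_face below 0.02 m and z of the grasp point in the frame of set_disc_face below 0.085 m), for 1.5 s.
2. the fingers dwell just above the clean diamond on the galley (horizontal distance between the grasp point and spare_diamond_face below 0.02 m and z of the grasp point in the frame of spare_diamond_face below 0.085 m), for 1.5 s.
At the end, for the whole second after the job is handed in: The fingers are still pointing at the spare diamond (grasp point within 20 mm of its centre seen from above and less than 85 mm above its face, so fingertips about 65 mm at most), nothing is touched, and every spare block and bystander is within 4 mm of where it started (all of step 2 and distance of each of spare_diamond_face, spare_disc_face, spare_ring_face, spare_cross_face, ink_tin, brayer, planer, quoin_key from where it was at the start of the episode below 0.004 m).
It fails at once if the fingers touch something (contact force between the fingers and anything else above 0.3 N).
It fails at once if the arm touches something (contact force between the arm and anything else above 0.3 N).
It fails at once if the fingers come down over another ornament block (grasp point within 16 mm of its centre and less than 65 mm above its face) ((horizontal distance between the grasp point and set_diamond_a_face below 0.016 m and z of the grasp point in the frame of set_diamond_a_face below 0.065 m) or (horizontal distance between the grasp point and set_diamond_b_face below 0.016 m and z of the grasp point in the frame of set_diamond_b_face below 0.065 m) or (horizontal distance between the grasp point and set_diamond_c_face below 0.016 m and z of the grasp point in the frame of set_diamond_c_face below 0.065 m) or (horizontal distance between the grasp point and spare_disc_face below 0.016 m and z of the grasp point in the frame of spare_disc_face below 0.065 m) or (horizontal distance between the grasp point and spare_ring_face below 0.016 m and z of the grasp point in the frame of spare_ring_face below 0.065 m) or (horizontal distance between the grasp point and spare_cross_face below 0.016 m and z of the grasp point in the frame of spare_cross_face below 0.065 m)).
It fails at once if a spare block or a bystander is shifted or lifted by more than 4 mm (distance of any of spare_diamond_face, spare_disc_face, spare_ring_face, spare_cross_face, ink_tin, brayer, planer, quoin_key from where it was at the start of the episode above 0.004 m).
It also fails if it takes over 46 s, if anything falls off the work surface, if the arm or the gripper's body presses on something with over 40 N, if the wrist force passes 120 N, or if a joint passes its speed limit or range.

### The arm

A 6-joint arm with a two-finger parallel gripper is mounted at the origin on the work surface. World frame = base frame: x ahead of the robot, y to its left, z up, the work surface at z = 0. Lengths are in m, angles in rad, forces in N, time in s.
With the tool pointing down it reaches from about 0.35 to 0.875 m from the base axis. Payload 4.2 kg.
Tool frame: the origin (TCP) lies at the very end of the fingers, on their centre line; the grasp point (between the pads) lies 19 mm behind it; z points along the fingers, x is the direction in which the jaws open and shut, and the axes are right-handed (so a half turn about z gives the same grasp; the last joint's range is limited). The gripper opens to 85 mm and grips with 20 to 120 N. Pads are 22 mm wide; open, the fingers measure 114 mm over their backs; the gripper's body (76 mm by 85 mm) begins 54 mm behind the grasp point. The pads swing forward as they close: fully open they stand 13 mm farther back than shut.
Start: joints at [1.51, 0.385, 0.008, 0, -1.194, -0.259], TCP at [0.196, 0.593, 0.231] pointing down, gripper open.
Joint ranges: [-3.14, 3.14], [-1.21, 2.06], [-1.07, 1.41], [-3.16, 2.05], [-2.99, -0.16], [-3.1, 3.1]. Speed limits (rad/s): [2.79, 2.79, 3.14, 3.14, 3.14, 3.14].

### API

Orientations are given as [roll, pitch, yaw] about the fixed x, y, z axes, in that order (R = Rz(yaw) Ry(pitch) Rx(roll)).
In Python, from workcell import manip, eoat, kin, viewer, close_job, telemetry gives the robot as it stands. Calls block until the motion is done:
- manip.goto(position, orientation): joint-space move of the TCP to a pose.
- manip.move_linear(position, velocity=0.15, frame=None): straight line of the TCP; frame=None keeps the orientation; velocity is the mean speed in m/s.
- manip.set_joints(angles): joint-space move.
- eoat.gripper_open() and eoat.close(grasp_force=None): open the fingers fully, or close them until they stop; grasp_force is the grip in N (None keeps the last).
- manip.sleep(seconds).
- kin.inverse_kinematics(position, orientation): joint angles nearest the present ones, or None.
- viewer.get_image(name): name is "scene" or "top"; returns a dict with "color" (400x640x3 uint8, red, green, blue), "mtx" (3x3 intrinsics, pixels), "R" (3x3) and "t" (3): a world point X has camera coordinates R X + t. Camera axes: x right, y down, z forward; pixel columns grow to the right and rows downward; lengths in m; the calibration is good to about 2 mm. A picture is of the moment at which its call begins. There is no depth.
A pose or a line that the arm cannot do raises manip.MotionError and nothing moves.
- close_job(): hands the job in, once; it reports no verdict.
Readings, each from a call of its own:
- telemetry.current_time_s(): time.
- telemetry.current_joints(): joint angles.
- telemetry.current_dq(): joint speeds.
- telemetry.current_joint_torque(): joint torques, N m.
- telemetry.current_position(): TCP position.
- telemetry.current_eef_rot(): TCP orientation.
- telemetry.current_wrist_force(): force on the tool from outside, world axes, zero at the start.
- telemetry.current_moment(): the same for the moment, N m.
- telemetry.current_width(): opening from 0.0 (shut) to 1.0 (fully open).
Only numpy, scipy, OpenCV 4.12 (cv2) and the standard library are available. Lean on these libraries where they do the work, as an engineer would, in place of code of your own. Each camera call takes 0.05 s, during which the arm holds its last target. There are 200 camera calls.

## Working session

There is one attempt and no reset: what is moved stays moved. The work goes in short steps, each a Python script; the robot and the scene stay as the last script left them, time stands still between calls to the robot, and variables do not carry over. Pictures are saved under pics/ and viewed, about 8 in all and at most 12, crops included, and the job is handed in when it is done.

```bash
mkdir -p pics
python3 - <<'E'
from workcell import viewer, telemetry
import cv2,numpy as np
for n in("top","scene"):
    d=viewer.get_image(n); cv2.imwrite(f"pics/{n}0.png",cv2.cvtColor(d["color"],cv2.COLOR_RGB2BGR))
    np.savez(f"{n}0.npz",**{k:d[k] for k in("color","mtx","R","t")}); print(n,d["mtx"],d["R"],d["t"])
print(telemetry.current_time_s(),telemetry.current_eef_rot(),telemetry.current_width())
E
```

```text
top [[420.03776148   0.         318.54484736]
 [  0.         420.03776148 215.19521418]
 [  0.           0.           1.        ]] [[ 0.01636915 -0.99984766 -0.00605858]
 [-0.9944717  -0.01565197 -0.10383184]
 [ 0.1037212   0.00772473 -0.99457641]] [0.07974777 0.57476989 0.96725691]
scene [[422.50485011   0.         319.17101706]
 [  0.         422.50485011 188.80796311]
 [  0.           0.           1.        ]] [[-0.83423722  0.55140242 -0.00190453]
 [ 0.43242747  0.65208471 -0.62272949]
 [-0.34213263 -0.52032769 -0.78243489]] [ 0.41613875 -0.23494817  1.36291956]
0.1 [-3.14147967e+00 -1.92014795e-03 -1.89071281e+00] 0.9996440153466913
```

View pics/top0.png

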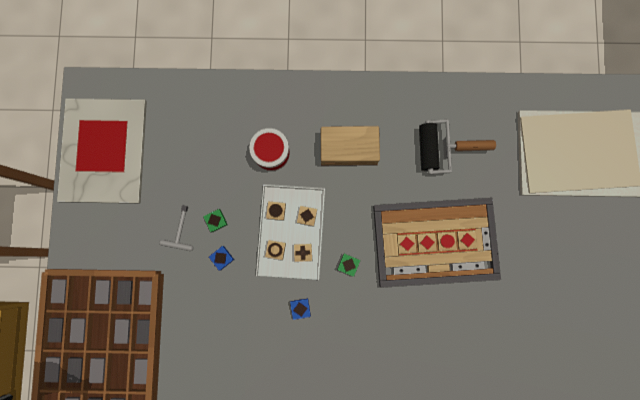

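View pics/scene0.png

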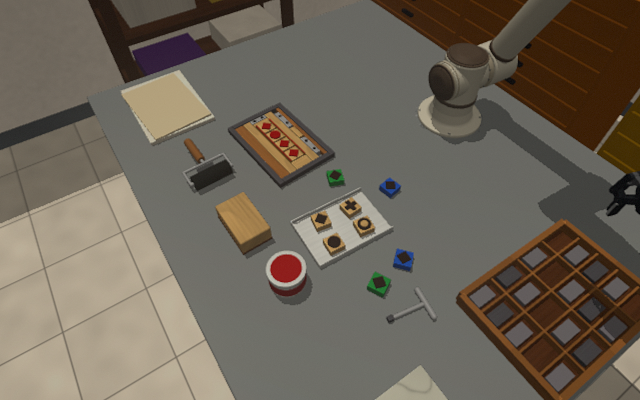

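The top view shows the red row at rows 240-245, with the disc apparently at (447,241). On the galley, the disc is at (276,211), the diamond at (307,215), the ring at (275,250) and the cross at (303,253). I'll zoom in and measure in both views.

```bash
cat > m.py <<'E'
import cv2,numpy as np
def ray(d,u,v,z):
    c=-d["R"].T@d["t"]; r=d["R"].T@np.linalg.solve(d["mtx"],[u,v,1]); return c+r*(z-c[2])/r[2]
def find(d,zs=(0.0233,0.0253)):
    """red faces / dark spots on wooden blocks -> (kind,u,v,area,fill,xyz)"""
    h=cv2.cvtColor(d["color"],cv2.COLOR_RGB2HSV); out=[]
    H,S,V=cv2.split(h)
    red=((H<6)|(H>174))&(S>170)&(V>90); dark=(V<75)
    for k,m,z in(("red",red,zs[0]),("dark",dark,zs[1])):
        n,l,s,c=cv2.connectedComponentsWithStats(m.astype(np.uint8),connectivity=4)
        for i in range(1,n):
            if 60<s[i,4]<350:
                pts=cv2.findContours((l==i).astype(np.uint8),0,1)[0][0]
                w=cv2.minAreaRect(pts)[1]; p=ray(d,*c[i],z)
                if .3<p[0]<.75 and -.5<p[1]<.35: out.append((k,*c[i].round(1),s[i,4],np.round(w,1),p.round(4)))
    return out
E
python3 - <<'E'
from m import *
ims=[]
for n,(x,y,w,h) in(("top",(255,180,250,110)),("scene",(225,100,180,170))):
    d=dict(np.load(n+"0.npz")); print(n)
    for f in find(d): print(*f)
    c=cv2.cvtColor(d["color"],cv2.COLOR_RGB2BGR)[y:y+h,x:x+w]
    ims.append(cv2.resize(c,None,fx=3.2 if n=="top" else 1.5,fy=3.2 if n=="top" else 1.5,interpolation=cv2.INTER_CUBIC))
a,b=ims; o=np.zeros((a.shape[0]+b.shape[0],800,3),np.uint8); o[:a.shape[0],:a.shape[1]]=a; o[a.shape[0]:,:b.shape[1]]=b
cv2.imwrite("pics/crop1.png",o[:600])
E
```

```text
top
red 467.2 239.6 94 [9.9 9.2] [ 0.5216 -0.2644  0.0233]
red 447.1 240.9 135 [12. 12.] [ 0.5178 -0.2168  0.0233]
red 426.8 242.1 94 [9.9 9.2] [ 0.5141 -0.1688  0.0233]
red 406.7 243.4 93 [9.5 9.5] [ 0.5102 -0.121   0.0233]
dark 444.6 148.4 72 [20.1  3.7] [ 0.7414 -0.2137  0.0253]
dark 273.8 165.9 95 [11.4 33.5] [0.6919 0.1991 0.0253]
dark 348.8 163.5 178 [ 3. 56.] [0.7007 0.0179 0.0253]
dark 490.5 241.3 141 [71.   9.9] [ 0.5182 -0.3186  0.0253]
dark 275.1 210.0 124 [11.3 11.3] [0.5847 0.193  0.0253]
dark 377.4 246.1 189 [80.3 15.3] [ 0.5027 -0.0514  0.0253]
dark 306.4 215.2 85 [8.9 9.4] [0.5733 0.1179 0.0253]
dark 213.9 219.8 105 [10.4  9.8] [0.5589 0.3386 0.0253]
dark 274.6 249.4 74 [12.7 12.7] [0.4908 0.1917 0.0253]
dark 302.3 252.1 84 [11.3 10.6] [0.4855 0.126  0.0253]
dark 220.0 257.6 102 [ 9. 10.] [0.4695 0.3203 0.0253]
dark 348.5 264.5 100 [10.   9.8] [0.4583 0.0165 0.0253]
dark 299.8 308.9 103 [10.  10.2] [0.3535 0.129  0.0253]
scene
dark 335.0 174.7 69 [8.9 7.6] [0.4591 0.0199 0.0253]
dark 336.5 183.9 78 [ 5.4 15.1] [0.4745 0.0491 0.0253]
dark 390.0 185.0 63 [6. 8.] [0.3551 0.133  0.0253]
dark 389.8 192.6 89 [21.1 10.5] [0.3724 0.1533 0.0253]
dark 350.2 205.1 64 [ 8. 10.] [0.4857 0.1282 0.0253]
dark 320.6 218.4 72 [9.5 7.9] [0.574  0.1203 0.0253]
dark 363.5 224.1 67 [11. 12.] [0.4927 0.195  0.0253]
dark 333.5 241.5 110 [11. 11.] [0.5855 0.1954 0.0253]
dark 257.3 245.9 104 [ 3.1 33.1] [0.7479 0.1026 0.0253]
dark 403.6 256.9 96 [ 9.4 10.7] [0.4698 0.3236 0.0253]
dark 402.0 267.8 82 [18.9  4.4] [0.4919 0.3437 0.0253]
dark 290.1 288.6 219 [16.9 37.6] [0.7392 0.2434 0.0253]
dark 378.8 282.0 112 [10.4 10.9] [0.5602 0.3421 0.0253]
```

View pics/crop1.png

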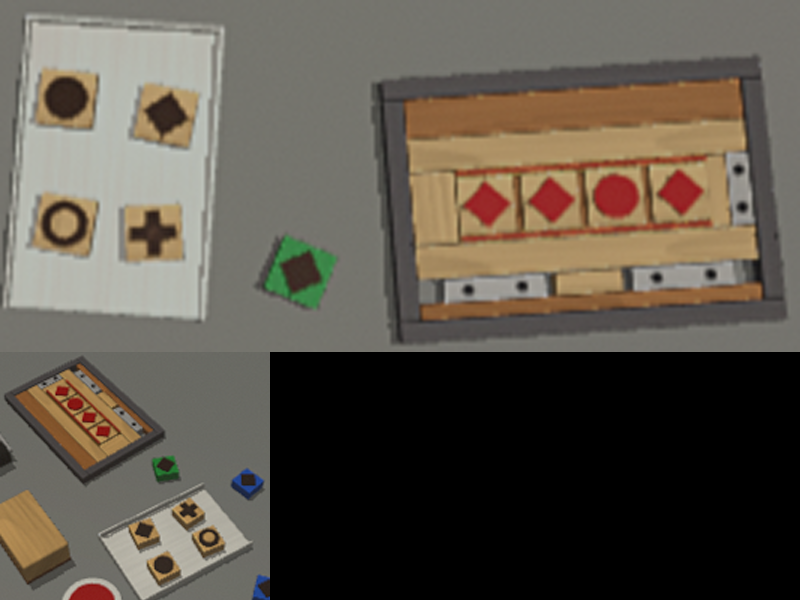

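The views agree to about 2-3 mm. The disc is third in the row at (0.518, -0.217), and the spare diamond is at (0.574, 0.119). I'll shut the fingers while high, then go above the disc.

Run:
```python
from workcell import manip,eoat,kin,telemetry as T,viewer
from m import *
eoat.close(20); print(T.current_time_s(),T.current_position(),T.current_width())
p=[0.518,-0.2165,0.20]; ori=[np.pi,0,np.arctan2(p[1],p[0])-1.89-1.25+np.pi/2]
print(kin.inverse_kinematics(p,ori))
manip.goto(p,ori); print(T.current_time_s(),T.current_position(),T.current_joints())
d=viewer.get_image("scene"); cv2.imwrite("pics/s1.png",cv2.cvtColor(d["color"],cv2.COLOR_RGB2BGR))
```

```text
0.8667 [0.19645272 0.59329535 0.23133674] -0.0011370214682705725
[-0.10726298  0.30204004 -0.19797672  0.         -1.07077957  1.28376472]
3.925 [ 0.51836646 -0.21592243  0.20003399] [-1.06145064e-01  3.02119419e-01 -1.97752693e-01 -4.43223359e-05
 -1.07073757e+00  1.28372304e+00]
```

View pics/s1.png

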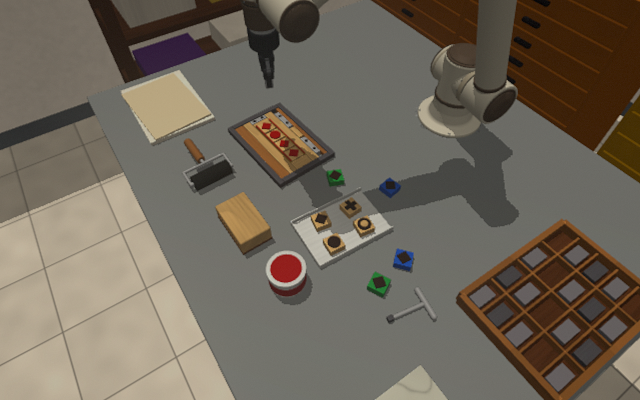

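The fingers show shut at (270,85), high above the disc at (275,135), and nothing has been disturbed. I'll descend, hold, and check from the scene camera.

Run:
```python
from workcell import manip,telemetry as T,viewer
from m import *
manip.move_linear([0.518,-0.2165,0.0545],velocity=0.08)
manip.sleep(1.2)
ims=[]
for n in("scene","top"):
    d=viewer.get_image(n); im=cv2.cvtColor(d["color"],cv2.COLOR_RGB2BGR)
    x,y=(200,60) if n=="scene" else (380,180)
    ims.append(cv2.resize(im[y:y+125,x:x+160],None,fx=2.5,fy=2.5,interpolation=cv2.INTER_CUBIC))
manip.sleep(1.0)
cv2.imwrite("pics/d1.png",np.hstack(ims))
print(T.current_time_s(),T.current_position(),T.current_wrist_force())
```

```text
8.2417 [ 0.51799323 -0.21649477  0.05448391] [-0.07805654 -0.87416445 -0.18556907]
```

View pics/d1.png

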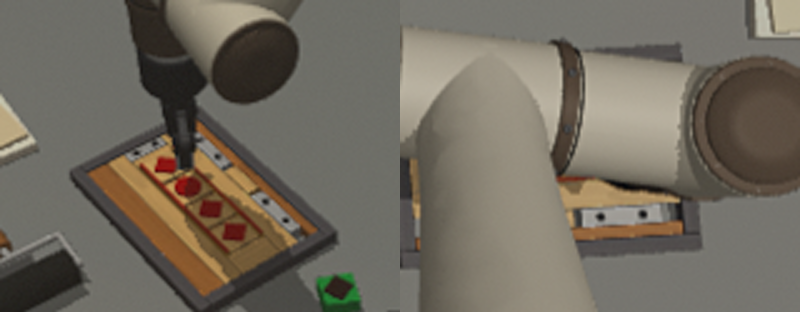

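In the scene crop the fingertips stand just above the red disc at (187,165), with the disc at (187,186). The top view is blocked by the arm. Next I'll lift, cross over and point at the spare diamond.

Run:
```python
from workcell import manip,telemetry as T,viewer
from m import *
manip.move_linear([0.518,-0.2165,0.20],velocity=0.12)
p=[0.5737,0.119,0.20]; manip.goto(p,[np.pi,0,np.arctan2(p[1],p[0])-1.89-1.25+np.pi/2])
print(T.current_time_s(),T.current_position())
manip.move_linear([0.5737,0.119,0.0565],velocity=0.08)
manip.sleep(2.2)
d=viewer.get_image("scene"); im=cv2.cvtColor(d["color"],cv2.COLOR_RGB2BGR)
cv2.imwrite("pics/d2.png",cv2.resize(im[130:310,200:440],None,fx=3,fy=3,interpolation=cv2.INTER_CUBIC))
print(T.current_time_s(),T.current_position(),T.current_wrist_force())
for f in find(d): 
    if f[-1][1]>.1: print(*f)
```

```text
10.8917 [0.57367054 0.11806024 0.19987547]
15.0833 [0.57371422 0.118995   0.05650709] [ 0.20742064  0.42513099 -0.31006826]
dark 390.0 185.0 63 [6. 8.] [0.3551 0.133  0.0253]
dark 389.7 192.8 79 [19.4  9.8] [0.373  0.1535 0.0253]
dark 350.2 205.2 62 [ 8. 10.] [0.4859 0.1284 0.0253]
dark 363.6 224.1 65 [11.2 11.6] [0.4927 0.1953 0.0253]
dark 439.3 235.6 101 [ 6.8 33.6] [0.3565 0.3266 0.0253]
dark 333.7 241.3 121 [11. 12.] [0.5848 0.1951 0.0253]
dark 257.3 245.6 83 [ 2.6 33.1] [0.7476 0.102  0.0253]
dark 403.6 257.2 102 [ 9.8 10.7] [0.4702 0.3242 0.0253]
dark 400.5 267.3 76 [19.2  4.3] [0.494  0.3408 0.0253]
dark 290.1 288.9 192 [16.5 37.6] [0.7396 0.244  0.0253]
dark 379.2 281.4 127 [11.5 11.3] [0.5587 0.3416 0.0253]
```

View pics/d2.png

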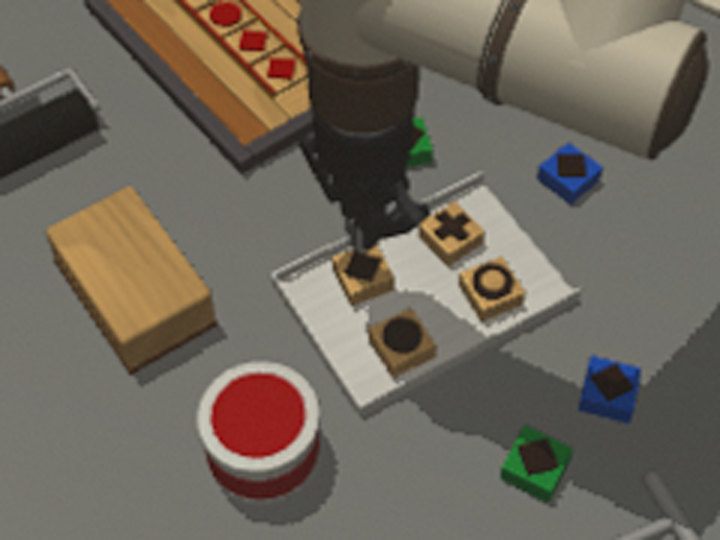

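The fingertips hang just above the spare diamond at (362,250) in the crop, with the diamond at (362,266). The other blocks haven't moved, so I'm handing in.

```bash
python3 -c "
from workcell import close_job; close_job()"
```

```text
the job is handed in; nothing more can be done
```

I pointed at both ornaments and handed the job in while still pointing at the spare diamond. No verdict is reported.

- **Red disc:** It is third in the row, counting from the galley side, at about (0.518, -0.217). I shut the fingers while high, came straight down to about 3 cm above it, held for over 2 s and lifted straight up.
- **Clean diamond:** It is at about (0.574, 0.119). I came straight down to about 3 cm above it and held for over 2 s. The arm was still there at hand-in, at about 15 s on the robot's clock.

**Last checks:**
- The two camera views agreed to within about 2.5 mm on the spare diamond. I measured the disc from the top view only, and a scene crop showed the fingertips above it.
- The other three spare blocks measured within 1 mm of their starting places. The spare diamond itself could not be re-measured because the fingers partly hid it.
- I judged the bystanders only by eye, and part of the quoin key was out of the last crop.
- Wrist force readings stayed below 1 N (0.9 N above the disc, 0.6 N above the diamond). I took that as drift, because the pictures showed the fingers clear of both faces, but it is above the 0.3 N contact limit and so cannot rule out a touch.

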